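# Change the kitchen over from generator to mains

## Task

Mains power is back this morning, so change the kitchen over from generator to mains in the safe order, pushing the levers with the fingertips: first push the ball-ended lever of the small isolator box over until it snaps to its other side (off), then push the T-handled lever of the larger changeover box over until it snaps to its other side, and only then push the ball-ended lever back until it snaps to where it began (on). The boxes only stand loose on the ledge: do not lift, tip or shift them, leave the cups, tumbler and scoop where they are, and finish clear of everything.

Things in the scene. Friction and masses are not known exactly. Their poses are not given: they have to be found in the camera images.
- changeover_box: larger grey metal switch box with a steel top plate, 150 x 150 mm and 80 mm high, 2.6 kg or so, standing loose on the ledge; origin at the centre of its underside, z up; its lever swings in the box's x-z plane
- changeover_box_pivot (a point): point on the changeover box, centre of its top face (80 mm above the ledge), on the hinge axis of the T-handled lever
- changeover_lever_tip (a point): centre of the black T-bar at the end of the changeover lever, 65 mm from the pivot; the bar is round, 18 mm thick and 70 mm long, parallel to the box's y axis (the hinge axis), on a 9 mm steel rod
- changeover_lever (a joint): angle of the T-handled lever about the box's +y axis: 0 = generator (its start), leaning 0.55 rad from vertical towards the box's -x; 1.10 = mains, leaning 0.55 rad towards the box's +x. An over-centre mechanism inside the box drives it away from 0.55 (upright) to the nearer end; about 3 N (at most 4 N) at the bar starts it moving, and less is needed towards the centre
- isolator_box: smaller grey metal switch box with a steel top plate, 110 x 110 mm and 60 mm high, 2 kg or so, standing loose on the ledge; origin at the centre of its underside, z up; its lever swings in the box's x-z plane
- isolator_box_pivot (a point): point on the isolator box, centre of its top face (60 mm above the ledge), on the hinge axis of the ball-ended lever
- isolator_lever_tip (a point): centre of the black 22 mm ball at the end of the isolator lever, 52 mm from the pivot, on a 9 mm steel rod
- isolator_lever (a joint): angle of the ball-ended lever about the box's +y axis: 0 = on (its start), leaning 0.55 rad from vertical towards the box's -x; 1.10 = off, leaning 0.55 rad towards the box's +x. An over-centre mechanism inside the box drives it away from 0.55 (upright) to the nearer end; about 2.5 N (at most 3.5 N) at the ball starts it moving, and less is needed towards the centre
- sippy_cup: bystander: stainless steel sippy cup with a press button lid, 72 mm diameter, 151 mm high, standing beyond the boxes; origin at the centre of its underside
- frosted_cup: bystander: frosted plastic cup, 72 mm diameter at the rim, 100 mm high, standing between the two boxes; origin at the centre of its underside
- tumbler: bystander: small glass tumbler turned upside down, 66 mm diameter, 85 mm high, standing beyond the boxes; origin at the centre of its underside
- scoop: bystander: red plastic measuring scoop, bowl 52 mm diameter and 35 mm high with a flat handle reaching 107 mm from the bowl's centre towards its own -x, standing to the right of the boxes; origin at the centre of the bowl's underside
Not all that is in view belongs to the job. What is shaped like the changeover_box but yellow is not meant.

How it is judged:
By the outcome, as a careful person would: the job done as asked, in the order asked, and still so for the second after the job is handed in, with the robot touching nothing.
It also fails if it takes over 61 s, if anything falls off the work surface, if the arm or the gripper's body presses on something with over 40 N, if the wrist force passes 120 N, or if a joint passes its speed limit or range.

## Robot

A 6-joint arm with a two-finger parallel gripper is mounted at the origin on the work surface. World frame = base frame: x ahead of the robot, y to its left, z up, the work surface at z = 0. Lengths are in m, angles in rad, forces in N, time in s.
With the tool pointing down it reaches from about 0.375 to 0.975 m from the base axis. Payload 3.8 kg.
Tool frame: the origin (TCP) lies midway between the tips of the shut fingers; the grasp point (between the pads) lies 19 mm behind it; z points along the fingers, y is the line along which they close (so a half turn about z gives the same grasp; the last joint's range is limited). The gripper opens to 85 mm and grips with 20 to 120 N. Pads are 22 mm wide; open, the fingers measure 114 mm over their backs; the gripper's body (76 mm by 85 mm) begins 54 mm behind the grasp point. The pads swing forward as they close: fully open they stand 13 mm farther back than shut.
Start: joints at [-1.383, 0.264, 1.604, -0, 1.274, -0.037], TCP at [0.15, -0.658, 0.231] pointing down, gripper open.
Joint ranges: [-2.63, 2.63], [-0.94, 2.18], [0.31, 2.57], [-1.31, 4.45], [0, 2.66], [-2.55, 2.55]. Speed limits (rad/s): [2.57, 2.57, 3.14, 3.14, 3.14, 3.14].

## Interface

Orientations are given as a rotation vector (axis times angle).
In Python, from workcell import bot, imaging gives the robot as it stands.
- The arm moves only by the tool step_arm, never from a script. Its argument "series" is a list of rows, each an object of numbers: "grip": the closure, from -1 (fully open) to 1 (shut); "x", "y", "z": the shift along the tool's x, y, z normalised to -1 to 1, where 1 is 500 mm; "ax", "ay", "az": the turn, a rotation vector about the tool's x, y, z normalised to -1 to 1, where 1 is 30 degrees. A call has 1 to 12 rows; each row is the pose to reach, as a shift and turn from the pose commanded when the call began, along the tool's axes at that moment; what a row does not reach only later rows make up. A row lasts 1/10 s, in which the tool goes at most 50 mm and 8.59 degrees, less where a joint would pass 70% of its speed; a pose out of reach is approached as far as the arm can. A call with a number of a shift or a turn outside -1 to 1 is refused whole. A call with a gripper value outside its range is refused whole. The fingers move at their own pace and stop on an object; "force" is the grip in N (left out, the last holds). Time passes only in rows, so rows that repeat a pose let the fingers close. It gives the time, the measured TCP pose, the force, the opening and the grip force at its end, in the units of the state.
- bot.read_state(): the state, without advancing time (a new reading comes with each control period).
- imaging.read_camera(name): name is "side" or "top"; returns a dict with "img" (400x640x3 uint8, red, green, blue), "fx", "fy", "cx", "cy" (pixels), "R" (3x3) and "t" (3): a world point X has camera coordinates R X + t. Camera axes: x right, y down, z forward; pixel columns grow to the right and rows downward; lengths in m; the calibration is good to about 2 mm. A picture is of the moment at which its call begins. There is no depth.
- bot.finish_job(): hands the job in; it is judged then, once.
The state is a dict: "time": time; "q": joint angles; "joint_vel": joint speeds; "joint_torque": joint torques, N m; "tool_pos": TCP position; "tcp_rot": TCP orientation; "wrist_force": force on the tool from outside, world axes, zero at the start; "torque": the same for the moment, N m; "width": opening from 0.0 (shut) to 1.0 (fully open); "grip_force": force on a finger pad.
Only numpy, scipy, OpenCV 4.12 (cv2) and the standard library are available. Lean on these libraries where they do the work, as an engineer would, in place of code of your own. Each camera call takes 0.05 s, during which the arm holds its last target. There are 200 camera calls.

## Working session

There is one attempt and no reset: what is moved stays moved. The work goes in short steps, Python scripts to look and compute and a tool call to move; the robot and the scene stay as the last step left them, time stands still between calls to the robot, and variables do not carry over. Pictures are saved under pics/ and viewed, at most 10 in all, crops included, and the job is handed in when it is done.

Besides the shell and the picture viewer there is one more tool, called after ">>>" by a JSON object that holds its "op" and its "data". step_arm: Moves the arm, as the interface text tells. Scaled input: -1 to 1 covers 500 mm each way for a shift and 30 degrees each way for a turn. Its arguments: {"type":"object","properties":{"series":{"type":"array","items":{"type":"object","properties":{"grip":{"type":"number"},"x":{"type":"number","minimum":-1,"maximum":1},"y":{"type":"number","minimum":-1,"maximum":1},"z":{"type":"number","minimum":-1,"maximum":1},"ax":{"type":"number","minimum":-1,"maximum":1},"ay":{"type":"number","minimum":-1,"maximum":1},"az":{"type":"number","minimum":-1,"maximum":1}}}},"force":{"type":"number"}},"required":["series"]}

```bash
mkdir -p pics
python3 - <<'E'
from workcell import bot, imaging
import cv2
s=bot.read_state(); print({k:s[k] for k in('time','tool_pos','tcp_rot','width','wrist_force')})
for n in('top','side'):
    c=imaging.read_camera(n); cv2.imwrite(f'pics/{n}0.png',c['img'][:,:,::-1]); print(n,c['fx'],c['cx'],c['cy'],c['R'],c['t'])
E
```

```text
{'time': 0.0, 'tool_pos': array([ 0.15032711, -0.65730893,  0.22994811]), 'tcp_rot': array([-3.11957326e+00, -3.52171019e-01,  2.54781578e-04]), 'width': 1.0045770447933413, 'wrist_force': array([-0.84500855,  0.50004459, -0.53590481])}
top 426.7211327598809 322.65430882900387 200.42810723366983 [[-0.02679173 -0.99924515 -0.02813065]
 [-0.98886975  0.03061247 -0.14560048]
 [ 0.14635172  0.02391666 -0.98894346]] [-0.09143873  0.5898581   1.17110462]
side 473.7867666929792 318.5068045493155 197.8665132947446 [[-0.99917741 -0.0379166  -0.01438173]
 [-0.01688302  0.71139318 -0.70259142]
 [ 0.03687094 -0.70177067 -0.71144815]] [0.55451019 0.1825893  1.30976252]
```

View pics/top0.png

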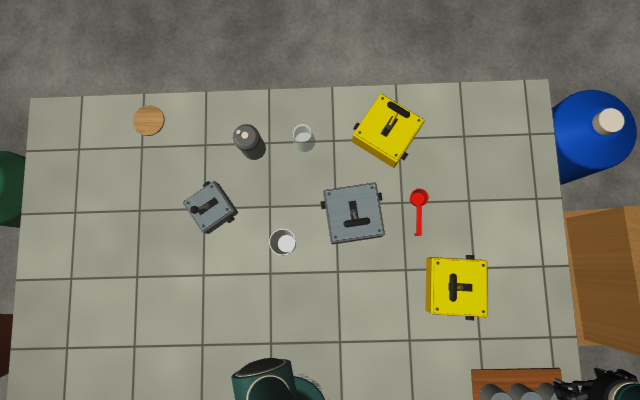

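View pics/side0.png

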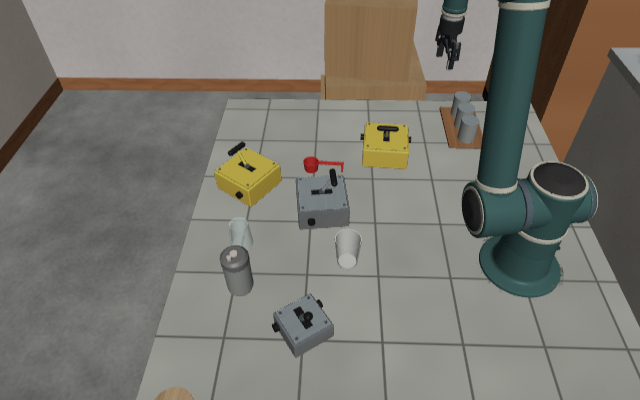

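Top view: changeover box at about (354,213) with its T-bar near (357,223), isolator at (210,207) with its ball near (195,210), frosted cup at (283,242), scoop at (419,200). The yellow boxes are decoys. I'll enlarge both boxes from both views.

Run:
```python
import cv2,numpy as np
t=cv2.imread('pics/top0.png');s=cv2.imread('pics/side0.png')
f=lambda i,x,y:cv2.resize(i[y:y+75,x:x+100],None,fx=4,fy=4,interpolation=cv2.INTER_CUBIC)
cv2.imwrite('pics/crop.png',np.vstack([np.hstack([f(t,160,170),f(t,305,175)]),np.hstack([f(s,255,285),f(s,275,163)])]))
```

```text
(no output)
```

View pics/crop.png

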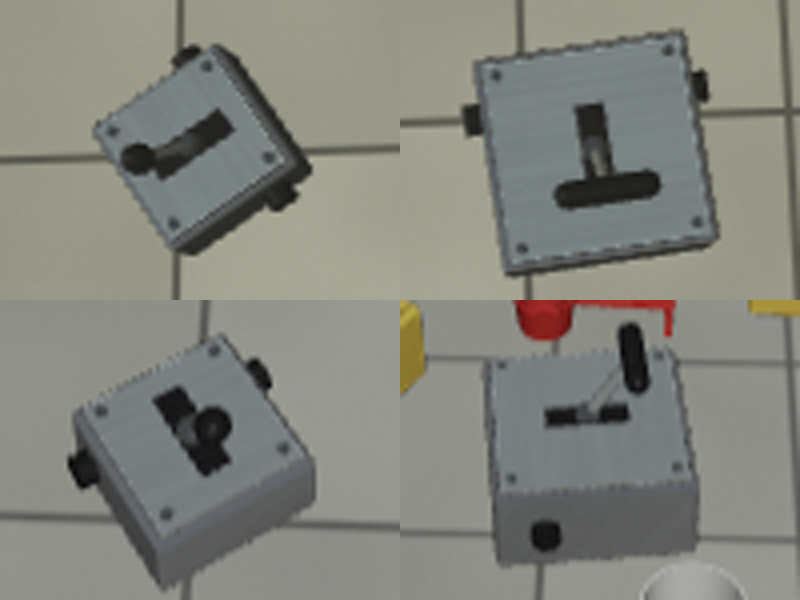

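The crop shows all four top-plate screws, both slots, the ball and the T-bar in both views, clear enough to triangulate.

```bash
cat > h.py <<'E'
import numpy as np,cv2
from workcell import bot,imaging
C={n:imaging.read_camera(n) for n in('top','side')}
def P(c):
    K=np.array([[c['fx'],0,c['cx']],[0,c['fy'],c['cy']],[0,0,1]]); return K@np.c_[c['R'],c['t']]
def tri(a,b):
    X=cv2.triangulatePoints(P(C['top']),P(C['side']),np.float64(a).T,np.float64(b).T); return (X[:3]/X[3]).T
def ray(c,uv,z):
    d=c['R'].T@np.array([(uv[0]-c['cx'])/c['fx'],(uv[1]-c['cy'])/c['fy'],1]); o=-c['R'].T@c['t']; return o+d*(z-o[2])/d[2]
E
python3 - <<'E'
from h import *
np.set_printoptions(precision=4,suppress=True)
g=lambda L,o:(np.array(L)+.5)/4-.5+o
D={'iso':(g([(112,131),(207,66),(268,157),(173,222)],(160,170)),g([(138,158)],(160,170)),g([(101,111),(214,50),(283,148),(167,214)],(255,285)),g([(213,127)],(255,285)),.06),
'co':(g([(96,75),(268,50),(297,222),(122,248)],(305,175)),g([(208,189)],(305,175)),g([(102,66),(259,56),(277,167),(110,178)],(275,163)),g([(233,58)],(275,163)),.08)}
for k,(a,b,c,d,z) in D.items():
    for n,p in(('top',a),('side',c)):
        W=np.array([ray(C[n],q,z) for q in p]); e=W-np.roll(W,-1,0)
        print(k,n,'ctr',W.mean(0),'edges',np.linalg.norm(e,axis=1),np.degrees(np.arctan2(e[:,1],e[:,0]))%90)
    print('tri tip',tri(b,d))
for n,uv,z in(('top',(283,242),.1),('top',(419,198),.035),('top',(303,135),.085),('top',(246,132),.15)): print(uv,ray(C[n],uv,z))
E
```

```text
iso top ctr [0.5798 0.2169 0.06  ] edges [0.0804 0.0796 0.0797 0.0793] [33.5771 33.4905 33.3472 34.0058]
iso side ctr [0.5844 0.2177 0.06  ] edges [0.0798 0.0801 0.0796 0.08  ] [34.187  33.8377 34.1109 33.9552]
tri tip [[0.5673 0.2401 0.1007]]
co top ctr [ 0.5477 -0.193   0.08  ] edges [0.1197 0.1199 0.12   0.1204] [6.5805 6.9268 6.8019 6.7811]
co side ctr [ 0.5526 -0.1916  0.08  ] edges [0.1204 0.1184 0.1208 0.1183] [6.6296 6.6994 6.5929 6.5239]
tri tip [[ 0.5169 -0.1977  0.1324]]
(283, 242) [ 0.4694 -0.0008  0.1   ]
(419, 198) [ 0.5865 -0.3823  0.035 ]
(303, 135) [ 0.7679 -0.0593  0.085 ]
(246, 132) [0.7614 0.0881 0.15  ]
```

```bash
cat > go.py <<'E'
import sys,numpy as np
from scipy.spatial.transform import Rotation as R
from workcell import bot
def show(targets,yaw):
    s=bot.read_state(); r=R.from_rotvec(s['tcp_rot']); x=r.as_matrix()[:,0]
    des=R.from_euler('ZX',[yaw,180],degrees=True)
    print('t',round(s['time'],2),'pos',s['tool_pos'].round(4),'yaw',np.degrees(np.arctan2(x[1],x[0])).round(1),'F',s['wrist_force'].round(1),'w',round(s['width'],2))
    print('turn',(np.degrees((r.inv()*des).as_rotvec())/30).round(3))
    for T in targets: print(T,'->',(r.inv().apply(np.array(T)-s['tool_pos'])/.5).round(3))
E
python3 -c "
from go import *
show([(.42,-.2,.23),(.52,.0,.23)],33.8)"
```

```text
t 0.2 pos [ 0.1504 -0.6576  0.2304] yaw 12.9 F [ 0.9 -0.2 -0.6] w 1.0
turn [-0.003 -0.001 -0.697]
(0.42, -0.2, 0.23) -> [ 0.73  -0.772  0.002]
(0.52, 0.0, 0.23) -> [ 1.014 -1.117  0.003]
```

>>> {"op": "step_arm", "data": {"series": [{"x": 0.73,"y": -0.77,"z": 0,"az": -0.7,"grip": 1},{"x": 0.73,"y": -0.77,"z": 0,"az": -0.7,"grip": 1},{"x": 0.73,"y": -0.77,"z": 0,"az": -0.7,"grip": 1},{"x": 0.73,"y": -0.77,"z": 0,"az": -0.7,"grip": 1},{"x": 0.73,"y": -0.77,"z": 0,"az": -0.7,"grip": 1},{"x": 0.73,"y": -0.77,"z": 0,"az": -0.7,"grip": 1},{"x": 0.73,"y": -0.77,"z": 0,"az": -0.7,"grip": 1},{"x": 0.73,"y": -0.77,"z": 0,"az": -0.7,"grip": 1},{"x": 0.73,"y": -0.77,"z": 0,"az": -0.7,"grip": 1},{"x": 0.73,"y": -0.77,"z": 0,"az": -0.7,"grip": 1},{"x": 0.73,"y": -0.77,"z": 0,"az": -0.7,"grip": 1},{"x": 0.73,"y": -0.77,"z": 0,"az": -0.7,"grip": 1}]}}

```text
validation failed for argument at $.se...
```

```bash
python3 -c "
from go import *
show([(.52,.1,.23),(.543,.274,.23)],33.8)"
```

```text
t 0.2 pos [ 0.1504 -0.6576  0.2304] yaw 12.9 F [ 0.9 -0.2 -0.6] w 1.0
turn [-0.003 -0.001 -0.697]
(0.52, 0.1, 0.23) -> [ 1.058 -1.312  0.003]
(0.543, 0.274, 0.23) -> [ 1.181 -1.641  0.003]
```

>>> {"op": "step_arm", "data": {"series": [{"x": 0.73,"y": -0.77,"z": 0.0,"ax": 0.0,"ay": 0.0,"az": -0.7,"grip": 1.0}]}}

```text
time: 0.3
tool_pos: [0.1737, -0.618, 0.2301]
tcp_rot: [3.086, 0.583, -0.002]
wrist_force: [1.2, 0.3, 0.7]
width: 0.859
grip_force: 0.0
```

```bash
python3 -c "
from go import *
show([(.42,-.2,.23),(.543,.274,.23)],33.8)"
```

```text
t 0.3 pos [ 0.1737 -0.618   0.2301] yaw 21.4 F [1.2 0.3 0.7] w 0.86
turn [ 0.002  0.004 -0.413]
(0.42, -0.2, 0.23) -> [ 0.764 -0.598 -0.002]
(0.543, 0.274, 0.23) -> [ 1.339 -1.391 -0.004]
```

>>> {"op": "step_arm", "data": {"series": [{"x": 0.76,"y": -0.6,"z": 0.0,"ax": 0.0,"ay": 0.0,"az": -0.41,"grip": 1.0},{"x": 0.76,"y": -0.6,"z": 0.0,"ax": 0.0,"ay": 0.0,"az": -0.41,"grip": 1.0},{"x": 0.76,"y": -0.6,"z": 0.0,"ax": 0.0,"ay": 0.0,"az": -0.41,"grip": 1.0},{"x": 0.76,"y": -0.6,"z": 0.0,"ax": 0.0,"ay": 0.0,"az": -0.41,"grip": 1.0},{"x": 0.76,"y": -0.6,"z": 0.0,"ax": 0.0,"ay": 0.0,"az": -0.41,"grip": 1.0},{"x": 0.76,"y": -0.6,"z": 0.0,"ax": 0.0,"ay": 0.0,"az": -0.41,"grip": 1.0},{"x": 0.76,"y": -0.6,"z": 0.0,"ax": 0.0,"ay": 0.0,"az": -0.41,"grip": 1.0},{"x": 0.76,"y": -0.6,"z": 0.0,"ax": 0.0,"ay": 0.0,"az": -0.41,"grip": 1.0},{"x": 0.76,"y": -0.6,"z": 0.0,"ax": 0.0,"ay": 0.0,"az": -0.41,"grip": 1.0},{"x": 0.76,"y": -0.6,"z": 0.0,"ax": 0.0,"ay": 0.0,"az": -0.41,"grip": 1.0},{"x": 0.76,"y": -0.6,"z": 0.0,"ax": 0.0,"ay": 0.0,"az": -0.41,"grip": 1.0}]}}

```text
time: 1.4
tool_pos: [0.4212, -0.1933, 0.2313]
tcp_rot: [-3.003, -0.92, -0.002]
wrist_force: [-0.1, -0.8, 0.1]
width: -0.003
grip_force: 0.0
```

```bash
python3 -c "
from go import *
show([(.543,.274,.23)],33.8)"
```

```text
t 1.4 pos [ 0.4212 -0.1933  0.2313] yaw 34.1 F [-0.1 -0.8  0.1] w -0.0
turn [-0.001 -0.003  0.009]
(0.543, 0.274, 0.23) -> [ 0.725 -0.638  0.004]
```

>>> {"op": "step_arm", "data": {"series": [{"x": 0.725,"y": -0.64,"z": 0.0,"ax": 0.0,"ay": 0.0,"az": 0.01,"grip": 1.0},{"x": 0.725,"y": -0.64,"z": 0.0,"ax": 0.0,"ay": 0.0,"az": 0.01,"grip": 1.0},{"x": 0.725,"y": -0.64,"z": 0.0,"ax": 0.0,"ay": 0.0,"az": 0.01,"grip": 1.0},{"x": 0.725,"y": -0.64,"z": 0.0,"ax": 0.0,"ay": 0.0,"az": 0.01,"grip": 1.0},{"x": 0.725,"y": -0.64,"z": 0.0,"ax": 0.0,"ay": 0.0,"az": 0.01,"grip": 1.0},{"x": 0.725,"y": -0.64,"z": 0.0,"ax": 0.0,"ay": 0.0,"az": 0.01,"grip": 1.0},{"x": 0.725,"y": -0.64,"z": 0.0,"ax": 0.0,"ay": 0.0,"az": 0.01,"grip": 1.0},{"x": 0.725,"y": -0.64,"z": 0.0,"ax": 0.0,"ay": 0.0,"az": 0.01,"grip": 1.0},{"x": 0.725,"y": -0.64,"z": 0.0,"ax": 0.0,"ay": 0.0,"az": 0.01,"grip": 1.0},{"x": 0.725,"y": -0.64,"z": 0.0,"ax": 0.0,"ay": 0.0,"az": 0.01,"grip": 1.0},{"x": 0.725,"y": -0.64,"z": 0.0,"ax": 0.0,"ay": 0.0,"az": 0.01,"grip": 1.0}]}}

```text
time: 2.5
tool_pos: [0.5441, 0.2738, 0.2307]
tcp_rot: [-3.006, -0.909, -0.001]
wrist_force: [-0.3, -1.1, -0.0]
width: 0.0
grip_force: 0.0
```

```bash
python3 -c "
from go import *
show([(.543,.274,.14),(.543,.274,.092)],33.8)"
```

```text
t 2.5 pos [0.5441 0.2738 0.2307] yaw 33.7 F [-0.3 -1.1 -0. ] w 0.0
turn [-0.001 -0.001 -0.005]
(0.543, 0.274, 0.14) -> [-0.002 -0.001  0.181]
(0.543, 0.274, 0.092) -> [-0.002 -0.001  0.277]
```

Descend, then look at the gap before pushing.

>>> {"op": "step_arm", "data": {"series": [{"x": 0.0,"y": 0.0,"z": 0.1,"ax": 0.0,"ay": 0.0,"az": 0.0,"grip": 1.0},{"x": 0.0,"y": 0.0,"z": 0.16,"ax": 0.0,"ay": 0.0,"az": 0.0,"grip": 1.0},{"x": 0.0,"y": 0.0,"z": 0.22,"ax": 0.0,"ay": 0.0,"az": 0.0,"grip": 1.0},{"x": 0.0,"y": 0.0,"z": 0.275,"ax": 0.0,"ay": 0.0,"az": 0.0,"grip": 1.0},{"x": 0.0,"y": 0.0,"z": 0.275,"ax": 0.0,"ay": 0.0,"az": 0.0,"grip": 1.0}]}}

```text
time: 3.0
tool_pos: [0.5396, 0.2674, 0.0888]
tcp_rot: [3.007, 0.902, -0.016]
wrist_force: [0.1, 0.4, -1.1]
width: -0.002
grip_force: 0.0
```

```bash
cat > snap.py <<'E'
import sys
from h import *
n,o=sys.argv[1],[int(v) for v in sys.argv[2:]]   # top x y, side x y
f=lambda c,x,y:cv2.resize(C[c]['img'][y:y+100,x:x+100,::-1],None,fx=4,fy=4,interpolation=cv2.INTER_CUBIC)
cv2.imwrite(f'pics/{n}.png',np.hstack([f('top',*o[:2]),f('side',*o[2:])]))
E
python3 snap.py a 160 150 255 270; python3 -c "
from go import *
show([(.582-.007*.556,.217+.007*.831+.0,.092),(.582,.217,.092)],33.8)"
```

```text
t 3.1 pos [0.543  0.2694 0.0936] yaw 33.4 F [ 0.6 -1.2  0.3] w 0.0
turn [ 0.     0.003 -0.013]
(0.578108, 0.222817, 0.092) -> [0.007 0.116 0.003]
(0.582, 0.217, 0.092) -> [0.007 0.13  0.003]
```

View pics/a.png

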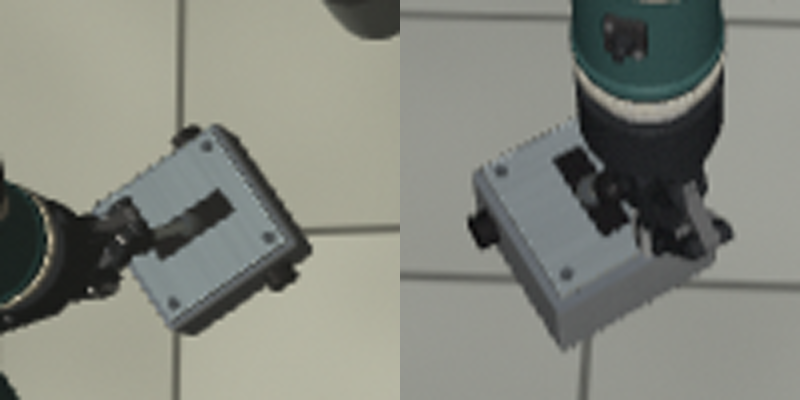

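The shut fingers are behind the ball (ball near (145,240) in the left panel, tips at (125,215)) with a small gap, and the lever hasn't moved. Now I'll push slowly along tool +y.

>>> {"op": "step_arm", "data": {"series": [{"x": 0.006,"y": 0.015,"z": 0.0,"ax": 0.0,"ay": 0.0,"az": 0.0,"grip": 1.0},{"x": 0.006,"y": 0.025,"z": 0.0,"ax": 0.0,"ay": 0.0,"az": 0.0,"grip": 1.0},{"x": 0.006,"y": 0.035,"z": 0.0,"ax": 0.0,"ay": 0.0,"az": 0.0,"grip": 1.0},{"x": 0.006,"y": 0.045,"z": 0.0,"ax": 0.0,"ay": 0.0,"az": 0.0,"grip": 1.0},{"x": 0.006,"y": 0.055,"z": 0.0,"ax": 0.0,"ay": 0.0,"az": 0.0,"grip": 1.0},{"x": 0.006,"y": 0.065,"z": 0.0,"ax": 0.0,"ay": 0.0,"az": 0.0,"grip": 1.0},{"x": 0.006,"y": 0.075,"z": 0.0,"ax": 0.0,"ay": 0.0,"az": 0.0,"grip": 1.0},{"x": 0.006,"y": 0.085,"z": 0.0,"ax": 0.0,"ay": 0.0,"az": 0.0,"grip": 1.0}]}}

```text
time: 3.9
tool_pos: [0.5694, 0.2362, 0.0938]
tcp_rot: [3.008, 0.905, 0.0]
wrist_force: [0.2, 0.1, 0.1]
width: 0.0
grip_force: 0.0
```

```bash
python3 snap.py b 160 150 255 270; python3 -c "
from go import *
show([(.582,.217,.092)],33.8)"
```

```text
t 4.0 pos [0.5693 0.2357 0.0933] yaw 33.4 F [-0.8 -0.1  0.3] w -0.0
turn [ 0.001  0.002 -0.013]
(0.582, 0.217, 0.092) -> [0.    0.045 0.003]
```

View pics/b.png

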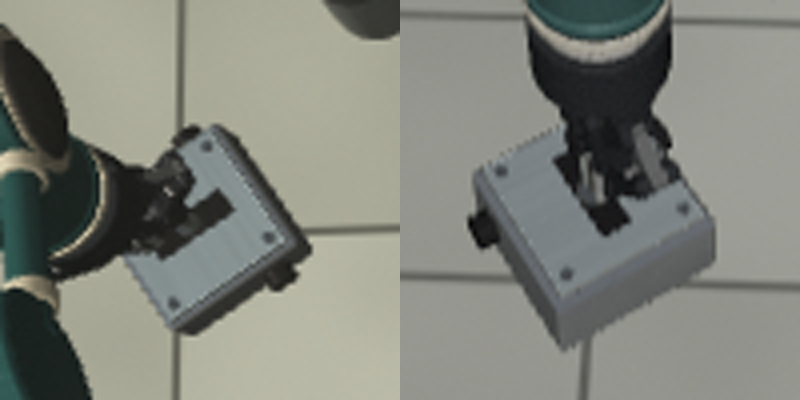

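The lever is about upright under the fingertips (ball near (585,165) in the right panel) and the box hasn't moved. A little more push should snap it.

>>> {"op": "step_arm", "data": {"series": [{"x": 0.0,"y": 0.01,"z": 0.0,"ax": 0.0,"ay": 0.0,"az": 0.0,"grip": 1.0},{"x": 0.0,"y": 0.02,"z": 0.0,"ax": 0.0,"ay": 0.0,"az": 0.0,"grip": 1.0},{"x": 0.0,"y": 0.024,"z": 0.0,"ax": 0.0,"ay": 0.0,"az": 0.0,"grip": 1.0},{"x": 0.0,"y": 0.024,"z": 0.0,"ax": 0.0,"ay": 0.0,"az": 0.0,"grip": 1.0},{"x": 0.0,"y": -0.03,"z": 0.0,"ax": 0.0,"ay": 0.0,"az": 0.0,"grip": 1.0},{"x": 0.0,"y": -0.05,"z": -0.05,"ax": 0.0,"ay": 0.0,"az": 0.0,"grip": 1.0},{"x": 0.0,"y": -0.08,"z": -0.13,"ax": 0.0,"ay": 0.0,"az": 0.0,"grip": 1.0},{"x": 0.0,"y": -0.1,"z": -0.2,"ax": 0.0,"ay": 0.0,"az": 0.0,"grip": 1.0},{"x": -0.15,"y": -0.1,"z": -0.28,"ax": 0.0,"ay": 0.0,"az": 0.0,"grip": 1.0},{"x": -0.2,"y": -0.1,"z": -0.28,"ax": 0.0,"ay": 0.0,"az": 0.0,"grip": 1.0}]}}

```text
time: 5.0
tool_pos: [0.4656, 0.2289, 0.2343]
tcp_rot: [-3.007, -0.907, -0.007]
wrist_force: [0.2, 0.6, 0.7]
width: -0.0
grip_force: 0.0
```

```bash
python3 snap.py c 160 150 255 270; python3 -c "
from go import *
show([(.45,-.196,.23)],6.7)"
```

```text
t 5.1 pos [0.4613 0.2263 0.2336] yaw 33.5 F [ 0.4  0.3 -0.9] w -0.0
turn [ 0.001 -0.002  0.893]
(0.45, -0.196, 0.23) -> [-0.485  0.692  0.007]
```

View pics/c.png

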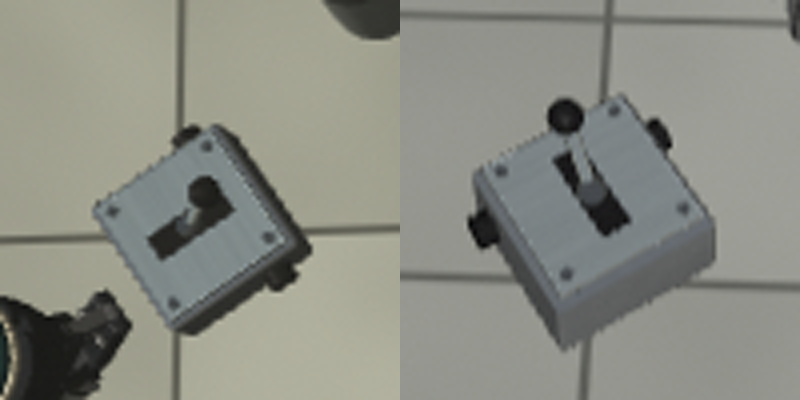

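The isolator snapped to off: ball now at (205,190) in the left panel, screws where they were, so the box didn't shift. On to the changeover box.

>>> {"op": "step_arm", "data": {"series": [{"x": -0.47,"y": 0.69,"z": 0.0,"ax": 0.0,"ay": 0.0,"az": 0.89,"grip": 1.0},{"x": -0.47,"y": 0.69,"z": 0.0,"ax": 0.0,"ay": 0.0,"az": 0.89,"grip": 1.0},{"x": -0.47,"y": 0.69,"z": 0.0,"ax": 0.0,"ay": 0.0,"az": 0.89,"grip": 1.0},{"x": -0.47,"y": 0.69,"z": 0.0,"ax": 0.0,"ay": 0.0,"az": 0.89,"grip": 1.0},{"x": -0.47,"y": 0.69,"z": 0.0,"ax": 0.0,"ay": 0.0,"az": 0.89,"grip": 1.0},{"x": -0.47,"y": 0.69,"z": 0.0,"ax": 0.0,"ay": 0.0,"az": 0.89,"grip": 1.0},{"x": -0.47,"y": 0.69,"z": 0.0,"ax": 0.0,"ay": 0.0,"az": 0.89,"grip": 1.0},{"x": -0.47,"y": 0.69,"z": 0.0,"ax": 0.0,"ay": 0.0,"az": 0.89,"grip": 1.0},{"x": -0.47,"y": 0.69,"z": 0.0,"ax": 0.0,"ay": 0.0,"az": 0.89,"grip": 1.0},{"x": -0.47,"y": 0.69,"z": 0.0,"ax": 0.0,"ay": 0.0,"az": 0.89,"grip": 1.0}]}}

```text
time: 6.1
tool_pos: [0.4591, -0.1921, 0.2311]
tcp_rot: [3.136, 0.179, -0.0]
wrist_force: [0.6, -0.2, 0.2]
width: 0.002
grip_force: 0.0
```

```bash
python3 -c "
from go import *
show([(.472,-.201,.23),(.472,-.201,.122)],6.7)"
```

```text
t 6.1 pos [ 0.4591 -0.1921  0.2311] yaw 6.5 F [ 0.6 -0.2  0.2] w 0.0
turn [ 0.001  0.    -0.006]
(0.472, -0.201, 0.23) -> [0.024 0.021 0.002]
(0.472, -0.201, 0.122) -> [0.024 0.02  0.218]
```

>>> {"op": "step_arm", "data": {"series": [{"x": 0.02,"y": 0.02,"z": 0.08,"ax": 0.0,"ay": 0.0,"az": 0.0,"grip": 1.0},{"x": 0.02,"y": 0.02,"z": 0.15,"ax": 0.0,"ay": 0.0,"az": 0.0,"grip": 1.0},{"x": 0.02,"y": 0.02,"z": 0.2,"ax": 0.0,"ay": 0.0,"az": 0.0,"grip": 1.0},{"x": 0.02,"y": 0.02,"z": 0.217,"ax": 0.0,"ay": 0.0,"az": 0.0,"grip": 1.0},{"x": 0.02,"y": 0.02,"z": 0.217,"ax": 0.0,"ay": 0.0,"az": 0.0,"grip": 1.0},{"x": 0.035,"y": 0.02,"z": 0.217,"ax": 0.0,"ay": 0.0,"az": 0.0,"grip": 1.0},{"x": 0.045,"y": 0.02,"z": 0.217,"ax": 0.0,"ay": 0.0,"az": 0.0,"grip": 1.0},{"x": 0.055,"y": 0.02,"z": 0.217,"ax": 0.0,"ay": 0.0,"az": 0.0,"grip": 1.0},{"x": 0.065,"y": 0.02,"z": 0.217,"ax": 0.0,"ay": 0.0,"az": 0.0,"grip": 1.0},{"x": 0.075,"y": 0.02,"z": 0.217,"ax": 0.0,"ay": 0.0,"az": 0.0,"grip": 1.0},{"x": 0.085,"y": 0.02,"z": 0.217,"ax": 0.0,"ay": 0.0,"az": 0.0,"grip": 1.0},{"x": 0.095,"y": 0.02,"z": 0.217,"ax": 0.0,"ay": 0.0,"az": 0.0,"grip": 1.0}]}}

```text
time: 7.3
tool_pos: [0.506, -0.1939, 0.123]
tcp_rot: [-3.136, -0.186, 0.006]
wrist_force: [-5.6, -1.0, 3.1]
width: -0.002
grip_force: 2.3
```

```bash
python3 -c "
from go import *
show([(.55-.012*.993,-.192-.012*.117,.122)],6.7)"
```

```text
t 7.3 pos [ 0.506  -0.1939  0.123 ] yaw 6.8 F [-5.6 -1.   3.1] w -0.0
turn [-0.001  0.007  0.003]
(0.538084, -0.193404, 0.122) -> [0.064 0.007 0.002]
```

>>> {"op": "step_arm", "data": {"series": [{"x": 0.01,"y": 0.0,"z": 0.0,"ax": 0.0,"ay": 0.0,"az": 0.0,"grip": 1.0},{"x": 0.018,"y": 0.0,"z": 0.0,"ax": 0.0,"ay": 0.0,"az": 0.0,"grip": 1.0},{"x": 0.026,"y": 0.0,"z": 0.0,"ax": 0.0,"ay": 0.0,"az": 0.0,"grip": 1.0},{"x": 0.034,"y": 0.0,"z": 0.0,"ax": 0.0,"ay": 0.0,"az": 0.0,"grip": 1.0},{"x": 0.042,"y": 0.0,"z": 0.0,"ax": 0.0,"ay": 0.0,"az": 0.0,"grip": 1.0},{"x": 0.05,"y": 0.0,"z": 0.0,"ax": 0.0,"ay": 0.0,"az": 0.0,"grip": 1.0},{"x": 0.058,"y": 0.0,"z": 0.0,"ax": 0.0,"ay": 0.0,"az": 0.0,"grip": 1.0},{"x": 0.068,"y": 0.0,"z": 0.0,"ax": 0.0,"ay": 0.0,"az": 0.0,"grip": 1.0},{"x": 0.068,"y": 0.0,"z": 0.0,"ax": 0.0,"ay": 0.0,"az": 0.0,"grip": 1.0}]}}

```text
time: 8.2
tool_pos: [0.5419, -0.1897, 0.123]
tcp_rot: [3.136, 0.186, 0.001]
wrist_force: [0.2, 0.3, 0.2]
width: -0.002
grip_force: 0.0
```

>>> {"op": "step_arm", "data": {"series": [{"x": -0.05,"y": 0.0,"z": 0.0,"ax": 0.0,"ay": 0.0,"az": 0.0,"grip": 1.0},{"x": -0.1,"y": 0.0,"z": 0.0,"ax": 0.0,"ay": 0.0,"az": 0.0,"grip": 1.0},{"x": -0.14,"y": 0.0,"z": -0.1,"ax": 0.0,"ay": 0.0,"az": 0.0,"grip": 1.0},{"x": -0.16,"y": 0.0,"z": -0.2,"ax": 0.0,"ay": 0.0,"az": 0.0,"grip": 1.0},{"x": -0.2,"y": 0.0,"z": -0.22,"ax": 0.0,"ay": 0.0,"az": 0.0,"grip": 1.0},{"x": -0.2,"y": 0.0,"z": -0.22,"ax": 0.0,"ay": 0.0,"az": 0.0,"grip": 1.0}]}}

```text
time: 8.8
tool_pos: [0.4423, -0.2028, 0.237]
tcp_rot: [3.132, 0.184, 0.009]
wrist_force: [0.6, -0.3, -0.4]
width: -0.001
grip_force: 0.0
```

```bash
python3 snap.py d 305 155 275 143; python3 -c "
from go import *
b=(.5975-.0,.1943);
show([(.43,-.05,.23),(.5975+.04*.556,.1943-.04*.831,.23)],33.8)"
```

```text
t 8.9 pos [ 0.4418 -0.2016  0.233 ] yaw 6.7 F [-0.1  0.6 -0.6] w -0.01
turn [ 0.001 -0.002 -0.902]
(0.43, -0.05, 0.23) -> [ 0.012 -0.304  0.006]
(0.6197400000000001, 0.16106, 0.23) -> [ 0.438 -0.679  0.006]
```

View pics/d.png

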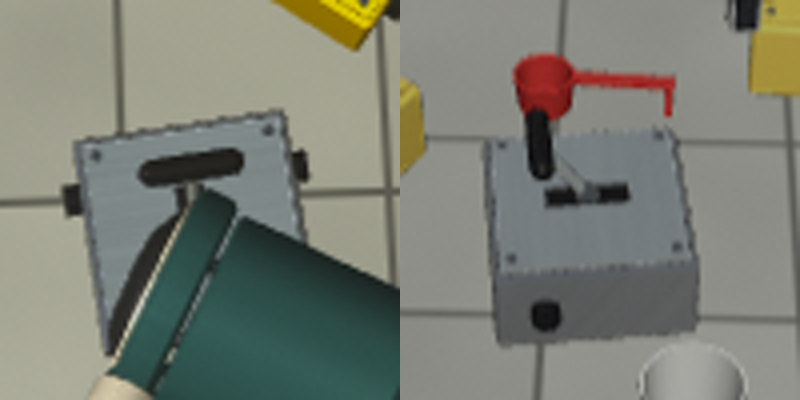

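The T-lever snapped over to mains (bar at (190,168) left panel, (538,145) right panel) with the box's screws unmoved. Next, the far side of the isolator ball.

>>> {"op": "step_arm", "data": {"series": [{"x": 0.44,"y": -0.68,"z": 0.0,"ax": 0.0,"ay": 0.0,"az": -0.9,"grip": 1.0},{"x": 0.44,"y": -0.68,"z": 0.0,"ax": 0.0,"ay": 0.0,"az": -0.9,"grip": 1.0},{"x": 0.44,"y": -0.68,"z": 0.0,"ax": 0.0,"ay": 0.0,"az": -0.9,"grip": 1.0},{"x": 0.44,"y": -0.68,"z": 0.0,"ax": 0.0,"ay": 0.0,"az": -0.9,"grip": 1.0},{"x": 0.44,"y": -0.68,"z": 0.0,"ax": 0.0,"ay": 0.0,"az": -0.9,"grip": 1.0},{"x": 0.44,"y": -0.68,"z": 0.0,"ax": 0.0,"ay": 0.0,"az": -0.9,"grip": 1.0},{"x": 0.44,"y": -0.68,"z": 0.0,"ax": 0.0,"ay": 0.0,"az": -0.9,"grip": 1.0},{"x": 0.44,"y": -0.68,"z": 0.0,"ax": 0.0,"ay": 0.0,"az": -0.9,"grip": 1.0},{"x": 0.44,"y": -0.68,"z": 0.0,"ax": 0.0,"ay": 0.0,"az": -0.9,"grip": 1.0},{"x": 0.44,"y": -0.68,"z": 0.0,"ax": 0.0,"ay": 0.0,"az": -0.9,"grip": 1.0}]}}

```text
time: 9.9
tool_pos: [0.6195, 0.1638, 0.2296]
tcp_rot: [-3.004, -0.917, 0.008]
wrist_force: [1.0, -0.7, 0.0]
width: -0.0
grip_force: 0.0
```

```bash
python3 -c "
from go import *
show([(.622,.158,.092)],33.8)"
```

```text
t 9.9 pos [0.6195 0.1638 0.2296] yaw 34.0 F [ 1.  -0.7  0. ] w -0.0
turn [-0.003  0.009  0.005]
(0.622, 0.158, 0.092) -> [-0.001  0.013  0.275]
```

>>> {"op": "step_arm", "data": {"series": [{"x": 0.0,"y": 0.016,"z": 0.08,"ax": 0.0,"ay": 0.0,"az": 0.0,"grip": 1.0},{"x": 0.0,"y": 0.016,"z": 0.14,"ax": 0.0,"ay": 0.0,"az": 0.0,"grip": 1.0},{"x": 0.0,"y": 0.016,"z": 0.19,"ax": 0.0,"ay": 0.0,"az": 0.0,"grip": 1.0},{"x": 0.0,"y": 0.016,"z": 0.24,"ax": 0.0,"ay": 0.0,"az": 0.0,"grip": 1.0},{"x": 0.0,"y": 0.016,"z": 0.275,"ax": 0.0,"ay": 0.0,"az": 0.0,"grip": 1.0},{"x": 0.0,"y": 0.016,"z": 0.275,"ax": 0.0,"ay": 0.0,"az": 0.0,"grip": 1.0},{"x": 0.0,"y": 0.016,"z": 0.275,"ax": 0.0,"ay": 0.0,"az": 0.0,"grip": 1.0}]}}

```text
time: 10.6
tool_pos: [0.6237, 0.1541, 0.0947]
tcp_rot: [3.007, 0.911, -0.003]
wrist_force: [0.4, 0.5, 0.5]
width: -0.004
grip_force: 0.0
```

```bash
python3 -c "
from go import *
show([(.582+.012*.556,.217-.012*.831,.092)],33.8)"
```

```text
t 10.6 pos [0.6237 0.1541 0.0947] yaw 33.7 F [0.4 0.5 0.5] w -0.0
turn [-0.001  0.004 -0.003]
(0.588672, 0.207028, 0.092) -> [ 0.001 -0.127  0.005]
```

>>> {"op": "step_arm", "data": {"series": [{"x": 0.0,"y": -0.02,"z": 0.003,"ax": 0.0,"ay": 0.0,"az": 0.0,"grip": 1.0},{"x": 0.0,"y": -0.032,"z": 0.003,"ax": 0.0,"ay": 0.0,"az": 0.0,"grip": 1.0},{"x": 0.0,"y": -0.042,"z": 0.003,"ax": 0.0,"ay": 0.0,"az": 0.0,"grip": 1.0},{"x": 0.0,"y": -0.052,"z": 0.003,"ax": 0.0,"ay": 0.0,"az": 0.0,"grip": 1.0},{"x": 0.0,"y": -0.062,"z": 0.003,"ax": 0.0,"ay": 0.0,"az": 0.0,"grip": 1.0},{"x": 0.0,"y": -0.072,"z": 0.003,"ax": 0.0,"ay": 0.0,"az": 0.0,"grip": 1.0},{"x": 0.0,"y": -0.082,"z": 0.003,"ax": 0.0,"ay": 0.0,"az": 0.0,"grip": 1.0},{"x": 0.0,"y": -0.092,"z": 0.003,"ax": 0.0,"ay": 0.0,"az": 0.0,"grip": 1.0},{"x": 0.0,"y": -0.102,"z": 0.003,"ax": 0.0,"ay": 0.0,"az": 0.0,"grip": 1.0},{"x": 0.0,"y": -0.115,"z": 0.003,"ax": 0.0,"ay": 0.0,"az": 0.0,"grip": 1.0},{"x": 0.0,"y": -0.127,"z": 0.003,"ax": 0.0,"ay": 0.0,"az": 0.0,"grip": 1.0},{"x": 0.0,"y": -0.127,"z": 0.003,"ax": 0.0,"ay": 0.0,"az": 0.0,"grip": 1.0}]}}

```text
time: 11.8
tool_pos: [0.588, 0.2091, 0.0932]
tcp_rot: [-3.005, -0.914, 0.003]
wrist_force: [-0.5, -0.1, 0.4]
width: -0.002
grip_force: 0.0
```

>>> {"op": "step_arm", "data": {"series": [{"x": 0.0,"y": 0.06,"z": 0.0,"ax": 0.0,"ay": 0.0,"az": 0.0,"grip": 1.0},{"x": 0.0,"y": 0.1,"z": -0.06,"ax": 0.0,"ay": 0.0,"az": 0.0,"grip": 1.0},{"x": 0.0,"y": 0.12,"z": -0.15,"ax": 0.0,"ay": 0.0,"az": 0.0,"grip": 1.0},{"x": 0.0,"y": 0.12,"z": -0.25,"ax": 0.0,"ay": 0.0,"az": 0.0,"grip": 1.0},{"x": -0.1,"y": 0.12,"z": -0.3,"ax": 0.0,"ay": 0.0,"az": 0.0,"grip": 1.0},{"x": -0.2,"y": 0.12,"z": -0.3,"ax": 0.0,"ay": 0.0,"az": 0.0,"grip": 1.0},{"x": -0.3,"y": 0.12,"z": -0.3,"ax": 0.0,"ay": 0.0,"az": 0.0,"grip": 1.0},{"x": -0.3,"y": 0.12,"z": -0.3,"ax": 0.0,"ay": 0.0,"az": 0.0,"grip": 1.0},{"x": -0.3,"y": 0.12,"z": -0.3,"ax": 0.0,"ay": 0.0,"az": 0.0,"grip": 1.0}]}}

```text
time: 12.7
tool_pos: [0.497, 0.0744, 0.244]
tcp_rot: [-3.007, -0.911, -0.001]
wrist_force: [0.2, 0.3, -0.7]
width: 0.001
grip_force: 0.0
```

Run:
```python
from h import *
for n in C: cv2.imwrite(f'pics/{n}9.png',C[n]['img'][:,:,::-1])
s=bot.read_state();print(s['time'],s['tool_pos'],s['joint_vel'].round(3))
```

```text
12.8 [0.4989666  0.07528464 0.24439117] [ 0.009  0.023 -0.023 -0.001  0.004 -0.001]
```

View pics/top9.png

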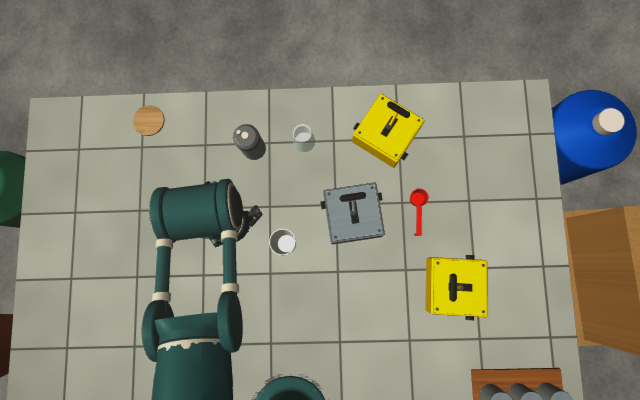

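View pics/side9.png

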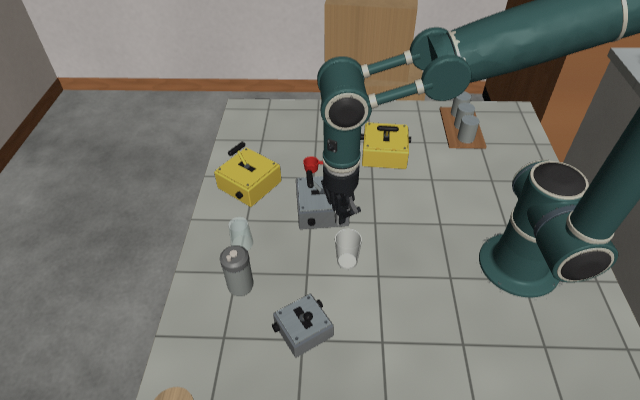

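In the side view the isolator ball is back at (308,316), its starting place. In the top view the T-bar is at mains (352,196), and the boxes, cups, tumbler and scoop stand where they began. The gripper is clear at z 0.24.

```bash
python3 -c "
from workcell import bot
print(bot.finish_job())"
```

```text
the job is handed in; nothing more can be done
None
```

I switched the isolator off, moved the changeover to mains, then switched the isolator back on; the pictures show nothing else moved, and I handed the job in at about 13 s with the arm clear.

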